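Fit the hinge spacer and try the parts-pen gate

TASK

Slide the brass spacer over the top of the parts-pen gate's upright hinge pin, right down onto the hinge eye, and let go of it. Then grip the bolt's yellow upright knob, lift the sagging bolt over the bent-up keeper lip while pulling it fully back towards the hinge, swing the gate by that knob to about 20 degrees ajar on the robot's side, and finish while still gripping the knob firmly, holding the bolt lifted and the gate ajar against its spring. Leave the blue tin and the steel socket where they are.

Things in the scene. Friction and masses are not known exactly. Their poses are not given: they have to be found in the camera images.
- pen: Red steel and wire parts pen fixed to the bench, 210 deep x 370 wide, 97 mm high; origin on the bench below the middle of the gate; x into the pen, y along the shut gate to the hinge, z up. Keeper post (top z 110 mm) at y -147, hinge post (108 mm) at y +170. Keeper: two cheeks up to z 142 beside the bolt tip and, at y -128, a bent-up 4 mm lip with yellow edge, top z 121.5.
- pin_top (a point): Top of the fixed upright steel hinge pin, z = 162 mm (pen x 0, y +130 mm). Pin 12 mm in diameter, its top 6 mm tapered to 6 mm; it stands 47 mm clear above the gate's upper hinge eye, a red disc 28 mm wide, top at z = 115 mm, on which the spacer must sit. All else around the eye is lower.
- gate (a joint): Swing of the gate in rad: 0 shut, grows as its free end swings to the robot side (pen -x) about the vertical hinge pin, up to 1.3. A spring pulls it shut: 0.4 N m plus 1.0 N m per rad. It cannot open while the bolt's tip is in the keeper. Gate 245 mm wide, 112 mm high.
- bolt_draw (a joint): How far the barrel bolt is drawn back along the gate top towards the hinge, in m: 0 to 0.003 at the start, 0.045 fully back; about 1 N friction, stays where left. A tooth turned down from the bolt's tip is caught behind the keeper lip: raise the bolt at least 9 mm to draw it; past lip and cheeks from 0.017 on.
- bolt: Steel barrel bolt, 12 mm rod lying on the gate's top rail in two slack staples (tops z = 156 mm, 28 mm beyond the knob's start on the keeper side and 68 mm on the hinge side), 0.2 to 0.35 kg. Origin on the rod axis below the knob, z = 128 mm when sagged; lifts straight up by 14 mm at most, sinks back by its weight. y along the rod to the hinge, z up.
- knob (a point): Middle of the grip zone of the bolt's upright yellow knob: a plain vertical cylinder 16 mm in diameter whose top is 20 mm above this point; this point is at z = 180 mm when sagged. Shut and shot it lies 208 mm from the hinge pin's axis, fully drawn 163 mm. Moves with the bolt and the gate.
- spacer: Loose brass ring, outside diameter 32, bore 15.6, height 24 mm, 0.12 kg, standing upright on the bench; origin at the centre of its underside, z up. It stands at one of three places, the tin and the socket at the others.
- tin: Bystander: round blue tin with a white lid, 64 mm diameter, 35 mm high, on the bench; origin at the centre of its underside.
- socket: Bystander: steel drive socket, 28 mm diameter, 36 mm high, on the bench; origin at the centre of its underside.

How it is judged (in metres and radians):
On the way, in this order (a step that is already met when the one before it is completed fails the run):
1. the spacer sits on the hinge eye around the pin, let go, with the gate still shut (horizontal distance between spacer and pin_top below 0.004 m and height (world z) of spacer between 0.111 and 0.119 m and angle between spacer's own z axis and vertical below 0.15 rad and contact force between the fingers and spacer below 0.1 N and value of joint gate below 0.1 rad), for 0.2 s.
2. the bolt is drawn back out of the keeper (value of joint bolt_draw above 0.028 m), for 0.1 s.
At the end, for the whole second after the job is handed in: The fingers grip the knob (over 8 N in all), the bolt lifted by over 6 mm and drawn back over 20 mm, the gate still at 0.2 to 0.55 rad; the spacer, untouched, sits upright on the hinge eye around the pin (within 4 mm of its axis); tin and socket are within 20 mm of where they stood (value of joint gate between 0.2 and 0.55 rad and velocity of joint gate between -0.1 and 0.1 rad/s and value of joint bolt_draw above 0.02 m and contact force between the fingers and bolt above 8 N and height (world z) of bolt above 0.134 m and horizontal distance between spacer and pin_top below 0.004 m and height (world z) of spacer between 0.111 and 0.119 m and angle between spacer's own z axis and vertical below 0.15 rad and contact force between the fingers and spacer below 0.1 N and distance of each of tin, socket from where it was at the start of the episode below 0.02 m); the arm keeps its last pose, push and grip.
It fails at once if the tin or the socket is knocked away (distance of any of tin, socket from where it was at the start of the episode above 0.02 m).
It also fails if it takes over 58 s, if anything falls off the work surface, if the arm or the gripper's body presses on something with over 40 N, if the wrist force passes 120 N, or if a joint passes its speed limit or range.

ROBOT

A 6-joint arm with a two-finger parallel gripper is mounted at the origin on the work surface. World frame = base frame: x ahead of the robot, y to its left, z up, the work surface at z = 0. Lengths are in m, angles in degrees, forces in N, time in s.
With the tool pointing down it reaches from about 0.25 to 0.725 m from the base axis. Payload 9.7 kg.
Tool frame: the origin (TCP) lies between the finger pads; the fingertips stand 25 mm ahead of it and the grasp point (between the pads) lies 6 mm ahead of it; z points along the fingers, y is the line along which they close (so a half turn about z gives the same grasp; the last joint's range is limited). The gripper opens to 85 mm and grips with 20 to 120 N. Pads are 22 mm wide; open, the fingers measure 114 mm over their backs; the gripper's body (76 mm by 85 mm) begins 54 mm behind the grasp point. The pads swing forward as they close: fully open they stand 13 mm farther back than shut.
Start: joints at [71.219, 4.979, 10.078, 95.1, 0, 90], TCP at [0.177, 0.521, 0.235] pointing down, gripper open.
Joint ranges: [-179.16, 179.16], [-48.56, 103.87], [-65.8, 70.77], [-126.05, 130.52], [-82.76, 87.17], [-180, 180]. Speed limits (degrees/s): [127.2, 127.2, 147.25, 180, 180, 180].

INTERFACE

Orientations are given as [roll, pitch, yaw] about the fixed x, y, z axes, in that order (R = Rz(yaw) Ry(pitch) Rx(roll)).
In Python, from workcell import bot gives the robot as it stands. The module is installed in compiled form; this text tells all that it offers.
- The arm moves only by the shell command python3 -m pendant 'ROWS' [FORCE]. ROWS is a JSON list of rows, 1 to 5 of them, each of 5 numbers: dx, dy, dz in shares of 1 m (1.0 is 1 m), then a turn about the tool's z in shares of 120 degrees (1.0 is 120 degrees), then the finger opening in m; each row is the pose to reach, as a shift and turn from the pose commanded when the command began, along the tool's axes at that moment; what a row does not reach only later rows make up. A row lasts 1/12 s, in which the tool goes at most 0.0417 m and 7.16 degrees, less where a joint would pass 70% of its speed; a pose out of reach is approached as far as the arm can. The fingers move at their own pace and stop on an object; FORCE is the grip in N (left out, the last holds). Time passes only in rows, so rows that do not move let the fingers close. It prints the time, the measured TCP pose, the force, the opening and the grip force at its end. Input that does not fit is refused with a message, and nothing moves.
- bot.get_obs(): the state, without advancing time (a new reading comes with each control period).
- bot.camera(name): name is "side" or "top" or "wrist"; returns the picture (384x512x3 uint8, blue, green, red); there is no depth.
- bot.camera_info(name): a dict with "mtx" (3x3 intrinsics, pixels), "extrinsics" (4x4, takes a point from camera to world coordinates). Camera axes: x right, y down, z forward; pixel columns grow to the right and rows downward; lengths in m; the calibration is good to about 2 mm. A picture is of the moment at which its call begins: read the wrist's pose just before it. camera_info takes no time and is no camera call; for the wrist camera it gives the pose at the moment of the call.
- bot.job_done(): hands the job in; it is judged then, once.
The state is a dict: "time": time; "q": joint angles; "qd": joint speeds; "joint_efforts": joint torques, N m; "ee_pos": TCP position; "tcp_rot": TCP orientation; "wrist_force": force on the tool from outside, world axes, zero at the start; "torque": the same for the moment, N m; "opening": finger opening in m; "grasp_force": force on a finger pad.
Only numpy, scipy, OpenCV 4.12 (cv2) and the standard library are available. Lean on these libraries where they do the work, as an engineer would, in place of code of your own. Each camera call takes 0.05 s, during which the arm holds its last target. There are 200 camera calls.

## Working session

There is one attempt and no reset: what is moved stays moved. The work goes in short steps, Python scripts to look and compute and a shell command to move; the robot and the scene stay as the last step left them, time stands still between calls to the robot, and variables do not carry over. Pictures are saved under pics/ and viewed, at most 13 in all, crops included, and the job is handed in when it is done.

```bash
mkdir -p pics
python3 - <<'E'
from workcell import bot
import cv2
o=bot.get_obs();print(o)
for n in("top","side"):
    i=bot.camera_info(n);print(n,i)
    cv2.imwrite(f"pics/{n}0.png",bot.camera(n))
E
```

```text
{'time': 0.0, 'q': array([ 7.12197181e+01,  5.01295857e+00,  1.00369865e+01,  9.50998464e+01,
       -1.24363819e-03,  9.00004800e+01]), 'qd': array([-0.00802787,  0.01485322, -0.06074794, -0.06244317,  0.06074149,
       -0.03864326]), 'joint_efforts': array([-1.69666869e-04, -5.20388567e+01,  4.64805114e+01,  1.63569627e-02,
        1.37831626e-05,  6.21069532e-06]), 'ee_pos': array([0.17700543, 0.52051821, 0.23428791]), 'tcp_rot': array([-1.79924182e+02,  1.24427233e-03,  1.61219240e+02]), 'wrist_force': array([ 0.03433418,  0.30995643, -0.41670982]), 'torque': array([ 0.02827898, -0.01717904, -0.00236023]), 'grasp_force': 0.0, 'opening': 0.08531053794667222}
top {'mtx': array([[443.86150503,   0.        , 257.22154819],
       [  0.        , 443.86150503, 192.61805247],
       [  0.        ,   0.        ,   1.        ]]), 'extrinsics': array([[ 0.0078561 , -0.98947178,  0.14451257,  0.38450721],
       [-0.99995347, -0.00696454,  0.00667427,  0.00329051],
       [-0.00559754, -0.14455828, -0.98948045,  1.15166614],
       [ 0.        ,  0.        ,  0.        ,  1.        ]])}
side {'mtx': array([[452.03303611,   0.        , 257.22642605],
       [  0.        , 452.03303611, 189.18673291],
       [  0.        ,   0.        ,   1.        ]]), 'extrinsics': array([[ 0.99275185, -0.09627984,  0.07193025,  0.47467165],
       [-0.11938442, -0.72118071,  0.6823824 , -0.7940612 ],
       [-0.01382496, -0.68602374, -0.72744779,  0.95697003],
       [ 0.        ,  0.        ,  0.        ,  1.        ]])}
```

View pics/top0.png

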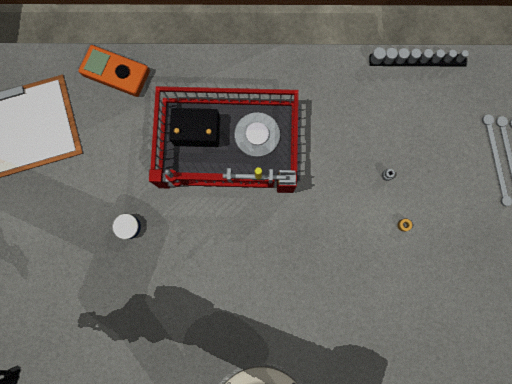

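View pics/side0.png

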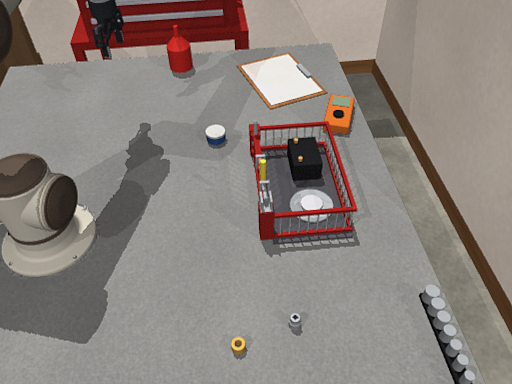

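The top view shows the brass spacer at (405,225), the socket at (390,174), the tin at (126,227), the knob at about (258,170) and the hinge end near (172,177). In the side view the spacer is at (238,345) and the knob at (263,168).

```bash
cat > h.py <<'E'
import numpy as np,cv2
from workcell import bot
def proj(n,P,info=None):
    i=info or bot.camera_info(n);E=np.linalg.inv(i["extrinsics"]);c=E[:3,:3]@np.asarray(P,float)+E[:3,3];c=i["mtx"]@c;return c[:2]/c[2]
def atz(n,uv,z,info=None):
    i=info or bot.camera_info(n);E=i["extrinsics"];d=E[:3,:3]@np.linalg.solve(i["mtx"],[uv[0],uv[1],1.]);o=E[:3,3];return o+d*(z-o[2])/d[2]
E
python3 - <<'E'
from h import *
t=cv2.imread("pics/top0.png");s=cv2.imread("pics/side0.png")
def seg(im,box):
    x0,y0,x1,y1=box;h=cv2.cvtColor(im[y0:y1,x0:x1],cv2.COLOR_BGR2HSV)
    m=cv2.inRange(h,(12,120,60),(32,255,255));ys,xs=np.nonzero(m);return [(xs.min()+xs.max())/2+x0,(ys.min()+ys.max())/2+y0],[xs.min()+x0,xs.max()+x0,ys.min()+y0,ys.max()+y0]
for n,im,b,z in(("top",t,(390,210,420,240),.022),("side",s,(220,330,255,362),.012),("top",t,(245,160,270,180),.2),("side",s,(250,150,272,188),.2)):
    c,e=seg(im,b);print(n,c,e,atz(n,c,z))
print(atz("top",(126,227),.035),atz("top",(390,174),.036))
a=cv2.resize(t[155:200,140:310],None,fx=4.6,fy=4.6,interpolation=cv2.INTER_CUBIC)
b=cv2.resize(s[115:245,240:365],None,fx=2.9,fy=2.9,interpolation=cv2.INTER_CUBIC)
c=np.zeros((600,800,3),np.uint8);c[:207,:782]=a[:207,:782];c[215:215+377,:362]=b[:377,:362]
d=cv2.resize(t[205:245,385:425],None,fx=9,fy=9,interpolation=cv2.INTER_CUBIC);c[215:575,400:760]=d
cv2.imwrite("pics/c1.png",c)
E
```

```text
top [np.float64(404.5), np.float64(224.5)] [np.int64(398), np.int64(411), np.int64(219), np.int64(230)] [ 0.47026727 -0.36392189  0.022     ]
side [np.float64(238.0), np.float64(345.5)] [np.int64(231), np.int64(245), np.int64(337), np.int64(354)] [ 0.47115448 -0.36467238  0.012     ]
top [np.float64(258.0), np.float64(173.0)] [np.int64(255), np.int64(261), np.int64(167), np.int64(179)] [0.56674718 0.0083517  0.2       ]
side [np.float64(262.0), np.float64(168.5)] [np.int64(259), np.int64(265), np.int64(158), np.int64(179)] [ 0.56907025 -0.01759948  0.2       ]
[0.45777018 0.3405821  0.035     ] [ 0.5978421 -0.3275996  0.036    ]
```

View pics/c1.png

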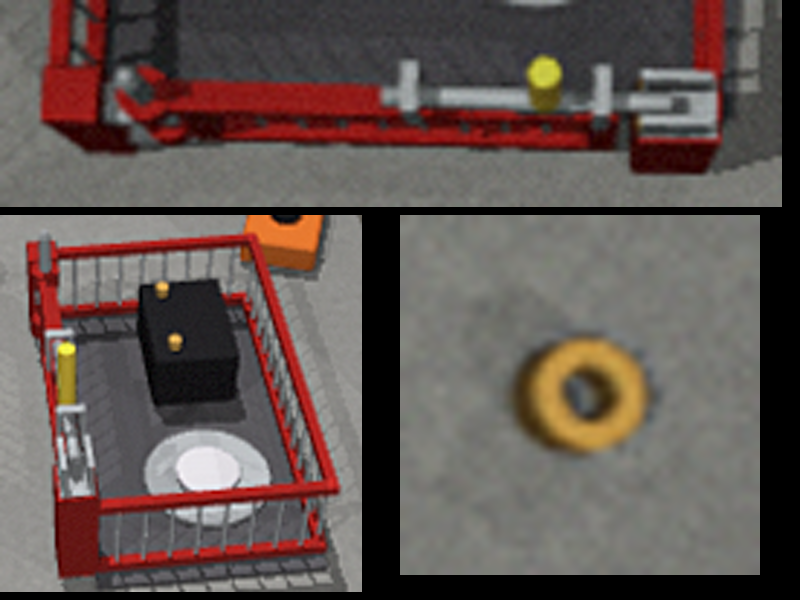

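The crop shows the pin top at about top px (166.5,171) and side px (255.5,124), and the knob top at (258.3,170). The spacer's bore is at (406,224.7).

```bash
cat >> h.py <<'E'
from scipy.spatial.transform import Rotation as Ro
def rows(T,yaw=None):
    o=bot.get_obs();R=Ro.from_euler('xyz',o['tcp_rot'],degrees=True).as_matrix()
    d=R.T@(np.asarray(T)-o['ee_pos']);print('shift',d.round(4),'n',np.linalg.norm(d)/.0417)
    if yaw is not None:
        a=-(yaw-o['tcp_rot'][2]);print('turn',(a+90)%180-90)
E
python3 - <<'E'
from h import *
pt=atz("top",(166.5,171),.162);ps=atz("side",(255.5,124),.162);k=atz("top",(258.3,170.2),.2);ks=atz("side",(262.5,159.5),.2)
print(pt,ps,k,ks);d=pt-k;print(np.linalg.norm(d[:2]),np.degrees(np.arctan2(-d[0],d[1])))
print(atz("top",(406.1,224.7),.024))
i=bot.camera_info("wrist");o=bot.get_obs();R=Ro.from_euler('xyz',o['tcp_rot'],degrees=True).as_matrix();E=i['extrinsics'];print(R.T@(E[:3,3]-o['ee_pos']),R.T@E[:3,:3],i['mtx'])
rows([.469,-.366,.15],161.2)
E
```

```text
[0.57723586 0.21648924 0.162     ] [0.57842576 0.20124152 0.162     ] [0.57296868 0.00774409 0.2       ] [0.57430091 0.01369881 0.2       ]
0.20878875825055707 -1.1710783371857552
[ 0.46963816 -0.36730149  0.024     ]
[ 0.07051194  0.00029425 -0.13923214] [[ 4.30747334e-04 -9.59871998e-01 -2.80438161e-01]
 [ 9.99999885e-01  4.72647464e-04 -8.17783881e-05]
 [ 2.11045170e-04 -2.80438093e-01  9.59872091e-01]] [[299.91328381   0.         251.71875164]
 [  0.         299.91328381 190.58231267]
 [  0.           0.           1.        ]]
shift [-0.5619 -0.7452  0.0852] n 22.474253287525887
turn 0.01744256208772299
```

The manual's scale: turns go in shares of 120 degrees. Converting my numbers, 35 degrees / 120 = 0.2917.

```bash
python3 -m pendant '[[0, 0, 0, 0.0583, 0.085], [0, 0, 0, 0.1167, 0.085], [0, 0, 0, 0.175, 0.085], [0, 0, 0, 0.2333, 0.085], [0, 0, 0, 0.2917, 0.085]]'; python3 -m pendant '[[0, 0, 0, 0.0583, 0.085], [0, 0, 0, 0.1167, 0.085], [0, 0, 0, 0.175, 0.085], [0, 0, 0, 0.2333, 0.085], [0, 0, 0, 0.3017, 0.085]]'
python3 - <<'E'
from h import *
rows([.469,-.366,.15],90);print(bot.get_obs()['q'])
E
```

```text
time: 0.52
ee_pos: [0.177, 0.5206, 0.2345]
tcp_rot: [-180.0, 0.0, 125.9]
wrist_force: [0.3, -0.2, -0.1]
opening: 0.0851
grasp_force: 0.0
time: 0.93
ee_pos: [0.177, 0.5206, 0.2346]
tcp_rot: [-180.0, 0.0, 90.7]
wrist_force: [0.7, -0.6, -1.1]
opening: 0.0849
grasp_force: 0.0
shift [-0.8901  0.2809  0.0852] n 22.476024310990983
turn 0.7125466141317105
[ 7.12192246e+01  4.99701558e+00  1.00535534e+01  9.51003412e+01
 -1.13040689e-03  1.60506683e+02]
```

```bash
R='x'; python3 -m pendant '[[-0.04, 0.012, 0, 0, 0.07], [-0.08, 0.024, 0, 0, 0.07], [-0.12, 0.036, 0, 0, 0.07], [-0.16, 0.048, 0, 0, 0.07], [-0.2, 0.06, 0, 0, 0.07]]'; python3 -m pendant '[[-0.04, 0.012, 0, 0, 0.07], [-0.08, 0.024, 0, 0, 0.07], [-0.12, 0.036, 0, 0, 0.07], [-0.16, 0.048, 0, 0, 0.07], [-0.2, 0.06, 0, 0, 0.07]]'; python3 -m pendant '[[-0.04, 0.012, 0, 0, 0.07], [-0.08, 0.024, 0, 0, 0.07], [-0.12, 0.036, 0, 0, 0.07], [-0.16, 0.048, 0, 0, 0.07], [-0.2, 0.06, 0, 0, 0.07]]';python3 -m pendant '[[-0.038, 0.012, 0.01, 0, 0.07], [-0.076, 0.024, 0.02, 0, 0.07], [-0.114, 0.036, 0.03, 0, 0.07], [-0.152, 0.048, 0.04, 0, 0.07], [-0.19, 0.06, 0.05, 0, 0.07]]';python3 - <<'E'
from h import *
rows([.469,-.366,.13],90)
E
```

```text
time: 1.35
ee_pos: [0.2405, 0.3205, 0.2345]
tcp_rot: [-180.0, 0.0, 91.1]
wrist_force: [1.4, -0.2, 0.0]
opening: 0.0702
grasp_force: 0.0
time: 1.77
ee_pos: [0.3039, 0.122, 0.2349]
tcp_rot: [180.0, -0.0, 91.1]
wrist_force: [1.0, 1.2, 0.1]
opening: 0.0701
grasp_force: 0.0
time: 2.18
ee_pos: [0.3675, -0.0768, 0.235]
tcp_rot: [180.0, 0.0, 91.0]
wrist_force: [1.3, 1.2, 0.4]
opening: 0.0699
grasp_force: 0.0
time: 2.6
ee_pos: [0.4311, -0.2656, 0.1841]
tcp_rot: [-180.0, -0.0, 91.0]
wrist_force: [0.4, 0.1, -0.4]
opening: 0.0699
grasp_force: 0.0
shift [-0.1011  0.0361  0.0541] n 2.882747920297847
turn 1.0180028497592986
```

Scaled: 1 degrees / 120 = 0.0083.

```bash
python3 -m pendant '[[-0.034, 0.012, 0.02, 0, 0.07], [-0.068, 0.024, 0.04, 0, 0.07], [-0.101, 0.036, 0.054, 0.0083, 0.07], [-0.101, 0.036, 0.054, 0.0083, 0.07], [-0.101, 0.036, 0.054, 0.0083, 0.07]]'
python3 - <<'E'
from h import *
i=bot.camera_info("wrist");im=bot.camera("wrist");cv2.imwrite("pics/w1.png",im)
h=cv2.cvtColor(im,cv2.COLOR_BGR2HSV);m=cv2.inRange(h,(12,120,60),(32,255,255))
n,l,st,c=cv2.connectedComponentsWithStats(m);k=1+np.argmax(st[1:,4]);print(st[k],c[k])
print(proj("wrist",[.4696,-.367,.024],i))
# hole
cs,_=cv2.findContours(m,cv2.RETR_CCOMP,cv2.CHAIN_APPROX_NONE)
for q in cs:
    if len(q)>15: e=cv2.fitEllipse(q);print(e,atz("wrist",e[0],.024,i))
E
```

```text
time: 3.02
ee_pos: [0.4683, -0.3644, 0.1282]
tcp_rot: [-179.8, -0.2, 89.9]
wrist_force: [-0.1, 0.0, 0.2]
opening: 0.0699
grasp_force: 0.0
[238 169  36  39 949] [255.27608008 188.7312961 ]
[252.8234495  193.99708989]
((255.27392578125, 188.61314392089844), (34.77907180786133, 38.27000045776367), 175.1013946533203) [ 0.4716649  -0.36225398  0.024     ]
((255.25608825683594, 187.86862182617188), (12.530817985534668, 17.128992080688477), 88.87005615234375) [ 0.47164801 -0.36160175  0.024     ]
```

View pics/w1.png

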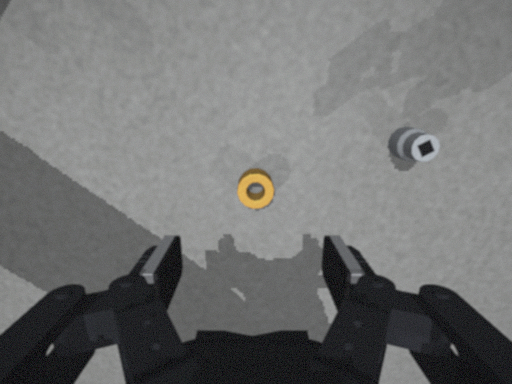

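The wrist view shows the spacer's top face centred near (255.4,190.5), which puts it at about (0.4717,-0.364). The socket is well clear at (425,148).

```bash
python3 -m pendant '[[0, 0.003, 0.035, 0, 0.07], [0, 0.003, 0.07, 0, 0.07], [0, 0.003, 0.099, 0, 0.07], [0, 0.003, 0.099, 0, 0.07], [0, 0.003, 0.099, 0, 0.05]]' 30; python3 -m pendant '[[0, 0, 0, 0, 0.02], [0, 0, 0, 0, 0.02], [0, 0, 0, 0, 0.02], [0, 0, 0, 0, 0.02], [0, 0, 0, 0, 0.02]]' 30
```

```text
time: 3.48
ee_pos: [0.4715, -0.3624, 0.0325]
tcp_rot: [-179.9, -0.0, 90.1]
wrist_force: [0.2, 0.6, 0.3]
opening: 0.0596
grasp_force: 0.0
time: 3.9
ee_pos: [0.4724, -0.364, 0.033]
tcp_rot: [179.9, 0.0, 90.1]
wrist_force: [-0.5, -0.0, -0.4]
opening: 0.0198
grasp_force: 0.0
```

Run:
```python
from h import *
i=bot.camera_info("wrist");im=bot.camera("wrist");t=bot.camera("top");s=bot.camera("side")
c=np.zeros((600,800,3),np.uint8);c[:384,:512]=im
c[:280,520:800]=cv2.resize(t[190:260,370:440],None,fx=4,fy=4);c[290:570,520:800]=cv2.resize(s[300:370,200:270],None,fx=4,fy=4)
cv2.imwrite("pics/w2.png",c);print(bot.get_obs()['ee_pos'],proj("wrist",[.471,-.3655,.012],i))
```

```text
[ 0.47206497 -0.36377636  0.03219094] [247.88111789 233.41341097]
```

View pics/w2.png

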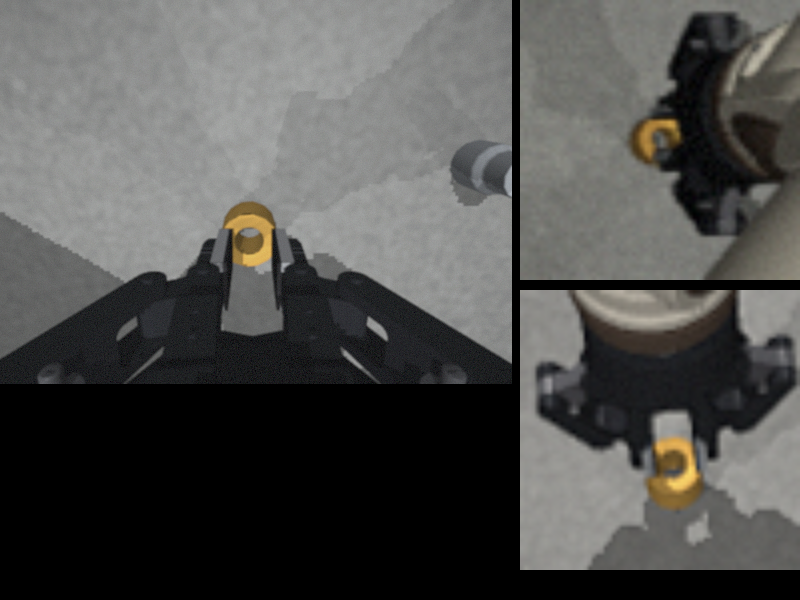

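The wrist view shows the ring at about (249,238), between or under the pads, but the opening reads 20 mm with no force. I'll check the geometry numerically.

Run:
```python
from h import *
o=bot.get_obs();print(o['opening'],o['grasp_force'],o['ee_pos'])
e=o['ee_pos']
for n in("wrist","top","side"):
  for z in(.007,.025,.045):
    print(n,z,[proj(n,[e[0]+d,e[1],z]).round(1) for d in(-.01,.01)])
for n,u,z in(("wrist",(249,236),.024),("wrist",(249,240),.024)):print(atz(n,u,z))
im=cv2.imread("pics/w2.png")[:384,:512]
h=cv2.cvtColor(im,cv2.COLOR_BGR2HSV);m=cv2.inRange(h,(12,120,60),(32,255,255));ys,xs=np.nonzero(m);print(xs.min(),xs.max(),ys.min(),ys.max())
cv2.imwrite("pics/w2c.png",cv2.resize(im[190:300,190:310],None,fx=5,fy=5,interpolation=cv2.INTER_CUBIC))
```

```text
0.0194853043618523 0.0 [ 0.47206497 -0.36377636  0.03219094]
wrist 0.007 [array([233.5, 228.1]), array([267.2, 228.2])]
wrist 0.025 [array([231.5, 241.6]), array([268.9, 241.7])]
wrist 0.045 [array([228.8, 260.5]), array([271.2, 260.5])]
top 0.007 [array([402.7, 228.1]), array([402.4, 220.4])]
top 0.025 [array([405. , 227.7]), array([404.6, 219.8])]
top 0.045 [array([407.6, 227.1]), array([407.2, 219.1])]
side 0.007 [array([233.9, 346.6]), array([243.1, 345.5])]
side 0.025 [array([233.5, 343. ]), array([242.7, 341.9])]
side 0.045 [array([233. , 338.8]), array([242.4, 337.7])]
[ 0.47140529 -0.36095249  0.024     ]
[ 0.47140244 -0.36329875  0.024     ]
223 274 202 265
```

View pics/w2c.png

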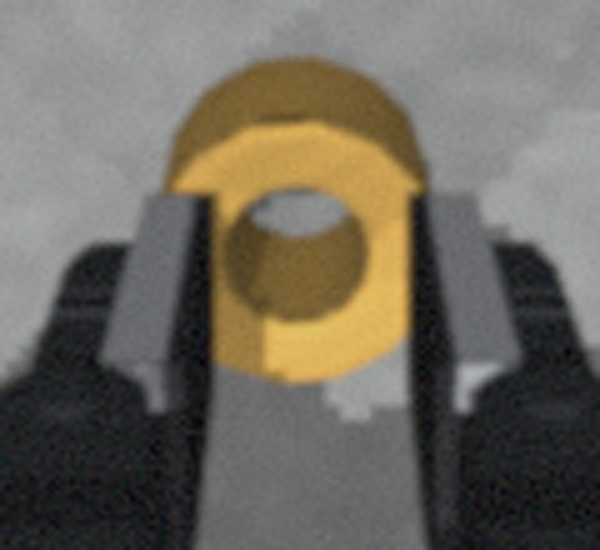

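The pads look as if they stand above the ring. I'll compute the tip height from the pixels.

```bash
python3 - <<'E'
from h import *
o=bot.get_obs();e=o['ee_pos'];i=bot.camera_info("wrist")
for z in (.005,.015,.02,.025,.03,.035,.04,.05,.06):
  print(z,[proj("wrist",[e[0]+d,e[1]+.011,z],i).round(1) for d in(-.01,.01)])
E
python3 -m pendant '[[0, 0, 0, 0, 0.05], [0, 0, 0, 0, 0.05], [0, 0, 0.003, 0, 0.05], [0, 0, 0.005, 0, 0.05], [0, 0, 0.005, 0, 0.05]]'
python3 -m pendant '[[0, 0, 0, 0, 0.02], [0, 0, 0, 0, 0.02], [0, 0, 0, 0, 0.02], [0, 0, 0, 0, 0.02], [0, 0, 0, 0, 0.02]]' 30
```

```text
0.005 [array([233.4, 209.5]), array([267.4, 209.5])]
0.015 [array([232.4, 215.6]), array([268.3, 215.7])]
0.02 [array([231.8, 219. ]), array([268.7, 219. ])]
0.025 [array([231.2, 222.5]), array([269.3, 222.6])]
0.03 [array([230.5, 226.3]), array([269.8, 226.3])]
0.035 [array([229.8, 230.3]), array([270.4, 230.3])]
0.04 [array([229.1, 234.5]), array([271. , 234.6])]
0.05 [array([227.5, 244. ]), array([272.4, 244.1])]
0.06 [array([225.6, 255. ]), array([274., 255.])]
time: 4.47
ee_pos: [0.4717, -0.3635, 0.0262]
tcp_rot: [-180.0, -0.0, 90.1]
wrist_force: [-0.4, 0.1, -0.8]
opening: 0.0502
grasp_force: 0.0
time: 4.88
ee_pos: [0.4723, -0.3641, 0.0279]
tcp_rot: [179.9, 0.1, 90.1]
wrist_force: [-0.6, 0.3, 5.2]
opening: 0.0197
grasp_force: 2.7
```

```bash
python3 -m pendant '[[0, 0, -0.004, 0, 0.05], [0, 0, -0.004, 0, 0.05], [0, 0, 0.003, 0, 0.05], [0, 0, 0.006, 0, 0.05], [0, 0, 0.01, 0, 0.05]]'
python3 -m pendant '[[0, 0, 0, 0, 0.02], [0, 0, 0, 0, 0.02], [0, 0, 0, 0, 0.02], [0, 0, 0, 0, 0.02], [0, 0, 0, 0, 0.02]]' 30
python3 - <<'E'
from h import *
im=bot.camera("wrist")
cv2.imwrite("pics/w3.png",im)
E
```

```text
time: 5.3
ee_pos: [0.4718, -0.3635, 0.0161]
tcp_rot: [-180.0, -0.0, 90.1]
wrist_force: [-0.2, 0.8, -0.2]
opening: 0.0504
grasp_force: 0.0
time: 5.72
ee_pos: [0.4721, -0.3637, 0.0171]
tcp_rot: [180.0, 0.0, 90.1]
wrist_force: [0.2, 0.7, -2.0]
opening: 0.0307
grasp_force: 29.7
```

View pics/w3.png

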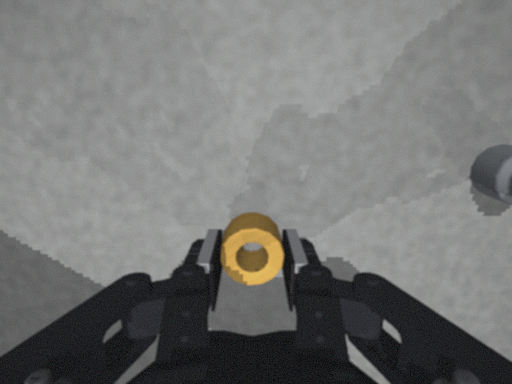

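The ring is now gripped (29.7 N, opening 31 mm). It is centred between the pads at about (252,250).

```bash
python3 -m pendant '[[0, 0, -0.04, 0, 0.02], [0, 0, -0.08, 0, 0.02], [0.02, 0, -0.12, 0, 0.02], [0.055, 0, -0.14, 0, 0.02], [0.095, 0, -0.165, 0, 0.02]]' 40
python3 -m pendant '[[0.04, 0, -0.01, 0, 0.02], [0.08, 0, -0.02, 0, 0.02], [0.12, 0, -0.03, 0, 0.02], [0.16, 0, -0.04, 0, 0.02], [0.2, 0, -0.05, 0, 0.02]]'
python3 -m pendant '[[0.04, 0, 0, 0, 0.02], [0.08, 0, 0, 0, 0.02], [0.12, 0, 0, 0, 0.02], [0.16, 0, 0, 0, 0.02], [0.2, 0, 0, 0, 0.02]]'
python3 - <<'E'
from h import *
rows([.530,.2,.235],90);print(bot.get_obs()['grasp_force'])
E
```

```text
time: 6.18
ee_pos: [0.4719, -0.2742, 0.1805]
tcp_rot: [179.9, 0.1, 89.9]
wrist_force: [0.5, -0.6, -1.1]
opening: 0.0303
grasp_force: 39.9
time: 6.6
ee_pos: [0.4713, -0.0726, 0.2292]
tcp_rot: [180.0, 0.0, 90.0]
wrist_force: [0.8, -0.7, -1.5]
opening: 0.0299
grasp_force: 40.0
time: 7.02
ee_pos: [0.4711, 0.1276, 0.2288]
tcp_rot: [179.9, -0.0, 90.1]
wrist_force: [0.5, 0.0, -0.5]
opening: 0.0299
grasp_force: 40.0
shift [ 0.0724  0.059  -0.0061] n 2.2439302569643442
turn 0.054797343770687235
39.959353879094124
```

```bash
python3 -m pendant '[[0.03, 0.03, -0.003, 0, 0.02], [0.062, 0.059, -0.006, 0, 0.02], [0.062, 0.059, -0.006, 0, 0.02], [0.062, 0.059, -0.006, 0, 0.02], [0.062, 0.059, -0.006, 0, 0.02]]'
python3 - <<'E'
from h import *
o=bot.get_obs();i=bot.camera_info("wrist");im=bot.camera("wrist");np.savez("w4.npz",E=i["extrinsics"],M=i["mtx"],e=o['ee_pos'])
print(o['ee_pos'],proj("wrist",[.577,.216,.162],i))
c=np.zeros((600,800,3),np.uint8)
u,v=proj("wrist",[.577,.216,.162],i).astype(int)
c[:400,:400]=cv2.resize(im[v-50:v+50,u-50:u+50],(400,400),interpolation=cv2.INTER_CUBIC)
c[:400,400:]=cv2.resize(im[200:300,200:300],(400,400),interpolation=cv2.INTER_CUBIC)
c[400:,:266]=cv2.resize(im,(266,200));cv2.imwrite("pics/w4.png",c);cv2.imwrite("pics/w4raw.png",im);print(u-50,v-50)
E
```

```text
time: 7.43
ee_pos: [0.5302, 0.1876, 0.2341]
tcp_rot: [-179.9, 0.0, 90.1]
wrist_force: [-0.1, 0.1, -0.8]
opening: 0.03
grasp_force: 40.2
[0.53022557 0.18762177 0.23405932] [316.10393492 165.38814449]
266 115
```

View pics/w4.png

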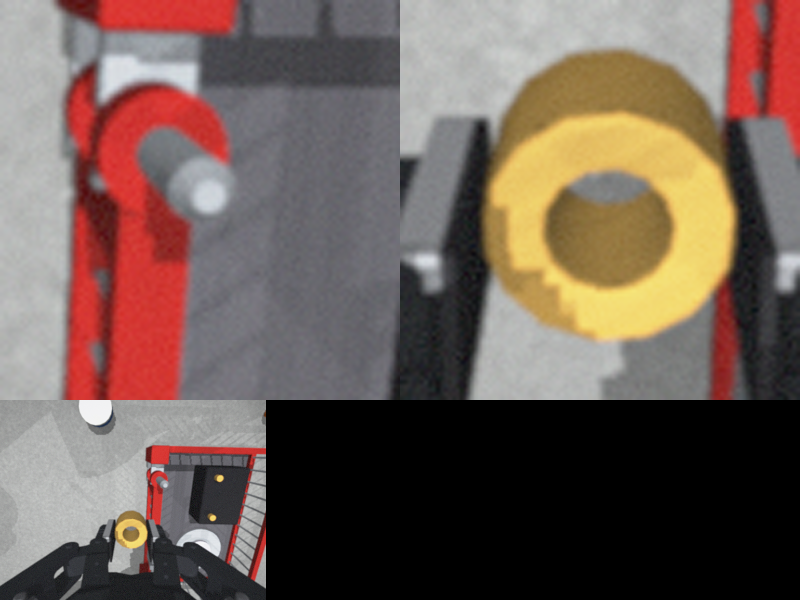

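The crop shows the pin tip at image (318.0,163.8) and the hinge eye centred at (306.6,151.8). The ring's top face is at (253,256.7), with an apparent width of 63 px.

Run:
```python
from h import *
d=np.load("w4.npz");i=dict(mtx=d["M"],extrinsics=d["E"]);e=d["e"]
p=atz("wrist",(318,163.8),.162,i);print("pin",p,"eye",atz("wrist",(306.6,151.8),.115,i))
for dz in (.002,.007,.012):
  r=atz("wrist",(253,256.7),e[2]+dz,i);s=proj("wrist",r+[.016,0,0],i)-proj("wrist",r-[.016,0,0],i);print(dz,r-e,s[0])
r=atz("wrist",(252.7,256.7),e[2]+.007,i)
rows(np.r_[(p-r+bot.get_obs()['ee_pos'])[:2],.195],90)
```

```text
pin [0.57828359 0.21715771 0.162     ] eye [0.57827023 0.21836326 0.115     ]
0.002 [ 0.00145965 -0.00393642  0.002     ] 62.80074047476677
0.007 [ 0.00143597 -0.00119231  0.007     ] 65.1761911094811
0.012 [0.00141229 0.0015518  0.012     ] 67.73841009071472
shift [0.0307 0.0468 0.0396] n 1.6444321081655597
turn 0.04212043940904664
```

```bash
python3 -m pendant '[[0.02, 0.03, 0.01, 0, 0.02], [0.031, 0.047, 0.035, 0, 0.02], [0.031, 0.047, 0.04, 0, 0.02], [0.031, 0.047, 0.04, 0, 0.02], [0.031, 0.047, 0.04, 0, 0.02]]'
python3 -m pendant '[[0, 0, 0.008, 0, 0.02], [0, 0, 0.016, 0, 0.02], [0, 0, 0.02, 0, 0.02], [0, 0, 0.024, 0, 0.02], [0, 0, 0.024, 0, 0.02]]'
python3 - <<'E'
from h import *
o=bot.get_obs();print(o['ee_pos'],o['wrist_force'],o['torque'])
E
```

```text
time: 7.9
ee_pos: [0.5767, 0.2176, 0.1953]
tcp_rot: [180.0, 0.0, 90.0]
wrist_force: [0.2, -0.0, 0.1]
opening: 0.0301
grasp_force: 40.3
time: 8.32
ee_pos: [0.577, 0.2185, 0.1696]
tcp_rot: [-179.9, 0.0, 90.1]
wrist_force: [0.2, 0.3, -0.9]
opening: 0.0301
grasp_force: 40.3
[0.57698956 0.2184746  0.16957559] [ 0.21758734  0.32406372 -0.91425716] [-0.00583559  0.02905353  0.02058786]
```

```bash
python3 -m pendant '[[0, 0, 0.008, 0, 0.02], [0, 0, 0.016, 0, 0.02], [0, 0, 0.024, 0, 0.02], [0, 0, 0.031, 0, 0.02], [0, 0, 0.034, 0, 0.02]]'
python3 -m pendant '[[0, 0, 0.001, 0, 0.02], [0, 0, 0.002, 0, 0.02], [0, 0, 0.003, 0, 0.02], [0, 0, 0.003, 0, 0.02]]'
python3 - <<'E'
from h import *
o=bot.get_obs();print(o['ee_pos'],o['wrist_force'],o['torque'])
E
```

```text
time: 8.73
ee_pos: [0.5769, 0.2185, 0.1346]
tcp_rot: [-179.9, 0.0, 90.1]
wrist_force: [0.5, 0.6, -1.5]
opening: 0.0304
grasp_force: 40.3
time: 9.07
ee_pos: [0.5776, 0.2188, 0.1336]
tcp_rot: [180.0, -0.0, 90.1]
wrist_force: [0.6, 0.1, -0.9]
opening: 0.0303
grasp_force: 40.3
[0.57756458 0.21877502 0.13362067] [ 0.57974633  0.0631925  -0.93197961] [ 0.00365222 -0.0095709   0.02171217]
```

Descent is almost done with no contact yet, so I'll lower a little more until it touches.

```bash
python3 -m pendant '[[0, 0, 0.001, 0, 0.02], [0, 0, 0.002, 0, 0.02], [0, 0, 0.002, 0, 0.02], [0, 0, 0.002, 0, 0.02]]'
```

```text
time: 9.4
ee_pos: [0.5775, 0.2187, 0.1314]
tcp_rot: [180.0, -0.0, 90.1]
wrist_force: [-0.6, -0.5, -1.8]
opening: 0.0305
grasp_force: 40.3
```

```bash
python3 -m pendant '[[0, 0, 0.001, 0, 0.02], [0, 0, 0.002, 0, 0.02], [0, 0, 0.002, 0, 0.02], [0, 0, 0.002, 0, 0.02]]'; python3 -m pendant '[[0, 0, 0, 0, 0.034], [0, 0, 0, 0, 0.04], [0, 0, 0, 0, 0.05], [0, 0, 0, 0, 0.055], [0, 0, 0, 0, 0.06]]'; python3 -m pendant '[[0, 0, -0.02, 0, 0.06], [0, 0, -0.05, 0, 0.06], [0, 0, -0.09, 0, 0.06], [-0.03, 0, -0.12, 0, 0.06], [-0.07, 0, -0.13, 0, 0.06]]'
python3 - <<'E'
from h import *
i=bot.camera_info("wrist");o=bot.get_obs();im=bot.camera("wrist");t=bot.camera("top");s=bot.camera("side");cv2.imwrite("pics/w5raw.png",im);np.savez("w5.npz",E=i["extrinsics"],M=i["mtx"],e=o['ee_pos'])
c=np.zeros((600,800,3),np.uint8);c[:384,:512]=im
a=lambda I,n,P:(lambda u:cv2.resize(I[max(int(u[1])-35,0):int(u[1])+35,int(u[0])-35:int(u[0])+35],(280,280),interpolation=cv2.INTER_CUBIC))(proj(n,P))
c[:280,520:]=a(t,"top",[.577,.217,.13]);c[290:570,520:]=a(s,"side",[.577,.217,.13])
cv2.imwrite("pics/w5.png",c)
E
```

```text
time: 9.73
ee_pos: [0.5776, 0.2187, 0.1312]
tcp_rot: [179.9, -0.0, 90.1]
wrist_force: [-3.6, -1.0, 9.1]
opening: 0.0302
grasp_force: 41.2
time: 10.15
ee_pos: [0.5774, 0.2187, 0.1292]
tcp_rot: [-180.0, 0.0, 90.1]
wrist_force: [0.0, -1.1, -0.8]
opening: 0.06
grasp_force: 0.0
time: 10.57
ee_pos: [0.5781, 0.1505, 0.2638]
tcp_rot: [179.7, -0.1, 90.3]
wrist_force: [2.3, -0.5, 0.9]
opening: 0.06
grasp_force: 0.0
```

View pics/w5.png

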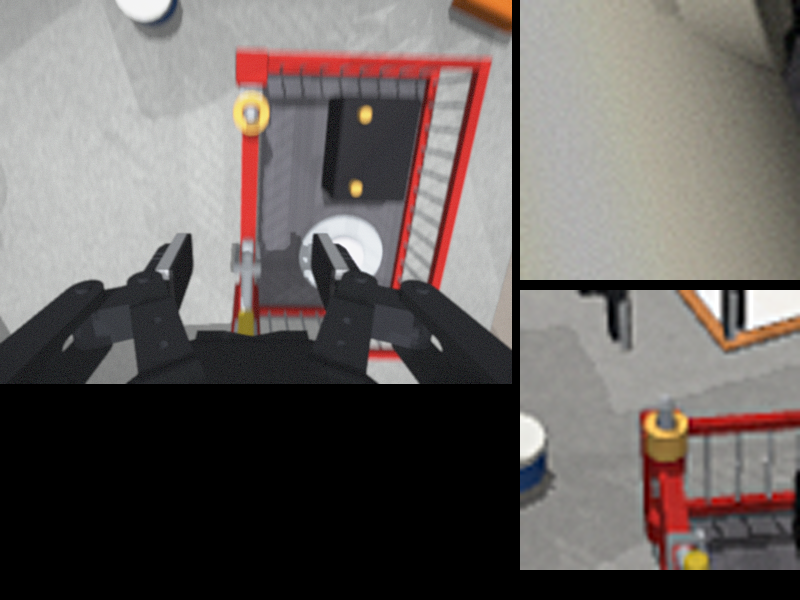

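The spacer sits down around the pin in both the wrist view (250,113) and the side view, and the tin is where it was. Next is the knob, which appears at about (245,322) in the wrist view.

```bash
python3 -m pendant '[[-0.04, 0.001, 0, 0, 0.06], [-0.08, 0.002, 0, 0, 0.06], [-0.11, 0.003, -0.005, 0, 0.06], [-0.12, 0.003, -0.005, 0, 0.06], [-0.12, 0.003, -0.005, 0, 0.06]]'
python3 - <<'E'
from h import *
i=bot.camera_info("wrist");o=bot.get_obs();im=bot.camera("wrist")
cv2.imwrite("pics/w6.png",im)
h=cv2.cvtColor(im,cv2.COLOR_BGR2HSV);m=cv2.inRange(h,(24,120,60),(36,255,255));n,l,st,c=cv2.connectedComponentsWithStats(m)
for k in range(1,n):
    if st[k,4]>40: print(st[k],c[k])
for P in ([.573,.008,.2],[.573,.008,.16],[.578,.2175,.139]):print(proj("wrist",P,i))
print(o['ee_pos'])
E
```

```text
time: 11.13
ee_pos: [0.5807, 0.0273, 0.2638]
tcp_rot: [-180.0, 0.0, 89.9]
wrist_force: [-0.4, 0.2, -0.1]
opening: 0.0603
grasp_force: 0.0
[231 194  22  43 727] [242.4869326 216.4607978]
[240.2774263  231.40799811]
[242.00892981 212.33072145]
[246.80933313 -65.96732631]
[0.58066645 0.02728408 0.26378552]
```

View pics/w6.png

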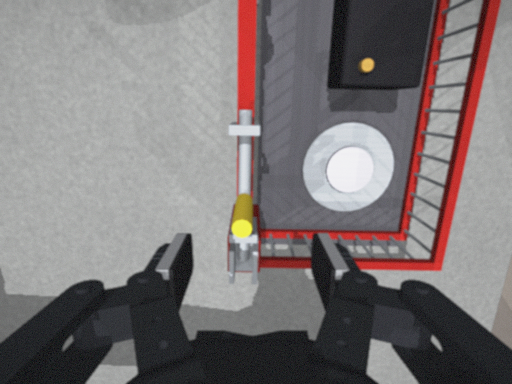

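The wrist view shows the knob's top disc at (242,228), so the knob is at about (0.574,0.0095). It is clear between the open fingers.

```bash
python3 -m pendant '[[-0.018, -0.0075, 0.01, 0, 0.06], [-0.018, -0.0075, 0.04, 0, 0.06], [-0.018, -0.0075, 0.07, 0, 0.06], [-0.018, -0.0075, 0.085, 0, 0.06], [-0.018, -0.0075, 0.085, 0, 0.06]]' 60; python3 -m pendant '[[0, 0, 0, 0, 0.005], [0, 0, 0, 0, 0.005], [0, 0, 0, 0, 0.005], [0, 0, 0, 0, 0.005], [0, 0, 0, 0, 0.005]]' 60;python3 -m pendant '[[0, 0, 0, 0, 0.005], [0, 0, 0, 0, 0.005]]' 60
```

```text
time: 11.6
ee_pos: [0.5714, 0.0126, 0.1748]
tcp_rot: [-179.6, -0.0, 90.1]
wrist_force: [0.2, 0.5, -0.1]
opening: 0.0601
grasp_force: 0.0
time: 12.02
ee_pos: [0.5735, 0.0112, 0.181]
tcp_rot: [179.9, -0.0, 90.1]
wrist_force: [-2.5, 0.9, 6.5]
opening: 0.0136
grasp_force: 58.6
time: 12.18
ee_pos: [0.5735, 0.0112, 0.1811]
tcp_rot: [179.9, -0.0, 90.1]
wrist_force: [-2.7, 1.1, 6.2]
opening: 0.014
grasp_force: 58.6
```

```bash
python3 -m pendant '[[0, 0, -0.004, 0, 0.005], [0, 0, -0.008, 0, 0.005], [0, 0, -0.011, 0, 0.005], [0, 0, -0.012, 0, 0.005], [0, 0, -0.012, 0, 0.005]]' 70
```

```text
time: 12.6
ee_pos: [0.5733, 0.011, 0.1917]
tcp_rot: [180.0, -0.0, 90.1]
wrist_force: [-0.1, 0.2, -2.3]
opening: 0.0135
grasp_force: 68.3
```

```bash
python3 -m pendant '[[0, 0, -0.001, 0, 0.005], [0, 0, -0.001, 0, 0.005], [0.006, 0, -0.001, 0, 0.005], [0.012, 0, -0.001, 0, 0.005], [0.018, 0, -0.001, 0, 0.005]]' 70;python3 - <<'E'
from workcell import bot
o=bot.get_obs();print(o['ee_pos'],o['wrist_force'],o['torque'])
E
```

```text
time: 13.02
ee_pos: [0.5734, 0.0293, 0.1923]
tcp_rot: [180.0, 0.0, 90.0]
wrist_force: [2.2, -2.4, -1.7]
opening: 0.0136
grasp_force: 68.3
[0.57336418 0.02926574 0.19231333] [ 2.18204919 -2.43201327 -1.69038126] [-0.34599092 -0.55992734 -0.01974786]
```

```bash
python3 -m pendant '[[0.008, 0, 0, 0, 0.005], [0.016, 0.0005, 0, 0, 0.005], [0.022, 0.0005, 0, 0, 0.005], [0.025, 0.0005, 0, 0, 0.005], [0.025, 0.0005, 0, 0, 0.005]]' 70;python3 - <<'E'
from workcell import bot
o=bot.get_obs();print(o['ee_pos'],o['wrist_force'],o['torque'])
E
```

```text
time: 13.43
ee_pos: [0.5737, 0.055, 0.1924]
tcp_rot: [180.0, -0.0, 90.1]
wrist_force: [2.9, 1.2, -2.6]
opening: 0.0133
grasp_force: 68.3
[0.5737372  0.05501889 0.1924084 ] [ 2.87760743  1.166607   -2.62045925] [ 0.20194199 -0.706729   -0.03452638]
```

The manual's scale: turns go in shares of 120 degrees. Converting my numbers, 10 degrees / 120 = 0.0833.

```bash
python3 -m pendant '[[0.0003, -0.0056, 0, 0.0167, 0.005], [0.0008, -0.0113, 0, 0.0333, 0.005], [0.0014, -0.0169, 0, 0.05, 0.005], [0.0023, -0.0225, 0, 0.0667, 0.005], [0.0033, -0.028, 0, 0.0833, 0.005]]' 70;python3 - <<'E'
from workcell import bot
o=bot.get_obs();print(o['ee_pos'],o['wrist_force'],o['torque'])
E
```

```text
time: 13.85
ee_pos: [0.5457, 0.0573, 0.1925]
tcp_rot: [180.0, -0.0, 80.0]
wrist_force: [4.1, 0.6, -1.5]
opening: 0.0137
grasp_force: 68.5
[0.54568566 0.05731666 0.19249338] [ 4.05458045  0.62222711 -1.53222114] [ 0.0348518  -0.97754313  0.08882112]
```

Scaled: 10 degrees / 120 = 0.0833.

```bash
python3 -m pendant '[[0.0003, -0.0056, 0, 0.0167, 0.005], [0.0008, -0.0113, 0, 0.0333, 0.005], [0.0014, -0.0169, 0, 0.05, 0.005], [0.0023, -0.0225, 0, 0.0667, 0.005], [0.0033, -0.028, 0, 0.0833, 0.005]]' 70;python3 -m pendant '[[0, 0, 0, 0, 0.005], [0, 0, 0, 0, 0.005], [0, 0, 0, 0, 0.005], [0, 0, 0, 0, 0.005], [0, 0, 0, 0, 0.005]]' 70
python3 - <<'E'
from h import *
o=bot.get_obs();print(o['ee_pos'],o['wrist_force'],o['torque'])
e=o['ee_pos'];d=np.array([.578,.2175])-e[:2];print(np.linalg.norm(d),np.degrees(np.arctan2(d[0],d[1])))
im=bot.camera("wrist");s=bot.camera("side")
c=np.zeros((600,800,3),np.uint8);c[:384,:512]=im;c[:400,520:]=cv2.resize(s[105:245,225:323],(280,400),interpolation=cv2.INTER_CUBIC);cv2.imwrite("pics/w7.png",c)
E
```

```text
time: 14.27
ee_pos: [0.5188, 0.0652, 0.1926]
tcp_rot: [179.9, -0.0, 70.0]
wrist_force: [3.7, -0.9, -2.2]
opening: 0.0133
grasp_force: 68.4
time: 14.68
ee_pos: [0.5189, 0.0652, 0.1923]
tcp_rot: [180.0, -0.0, 70.1]
wrist_force: [4.2, -1.1, -1.7]
opening: 0.0138
grasp_force: 68.5
[0.51890164 0.06515842 0.19231516] [ 4.24794012 -1.10074767 -1.67266999] [-0.32770695 -1.05214334  0.04587984]
0.16340310376657352 21.202927804890212
```

View pics/w7.png

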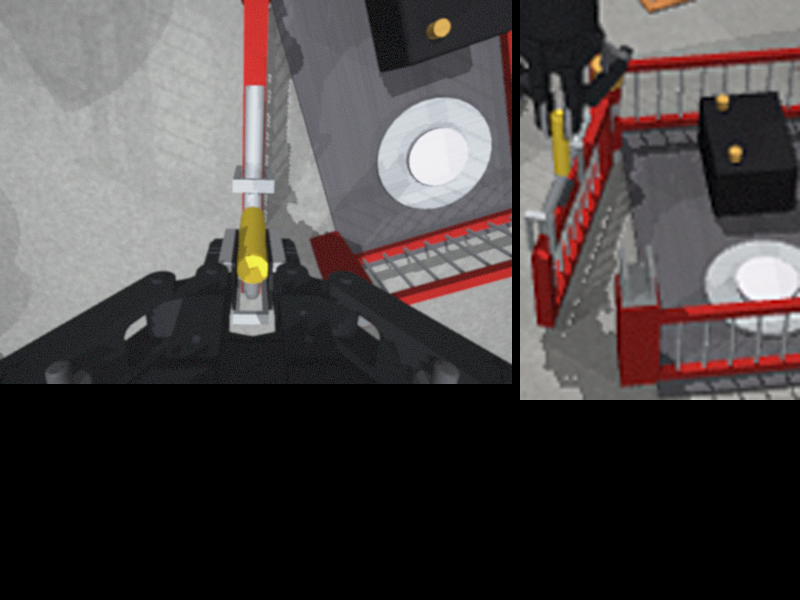

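The gate stands about 20° open. The knob is held between the pads at (257,265) in the wrist view, and the bolt is lifted and drawn. Handing in.

```bash
python3 -c "
from workcell import bot
print(bot.job_done())"
```

```text
the job is handed in; nothing more can be done
None
```

I handed the job in at about 15 s with the spacer seated on the hinge eye, the knob gripped at about 68 N, the bolt lifted about 11 mm and drawn about 44 mm, and the gate about 20° ajar; no verdict came back.

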